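# Turn the stacked tote round and nest it home

## Task

The grey tote is stacked on the blue base tote with its orange end the wrong way round. Lift it off, turn it half a turn so that both orange ends are on the same side, feel for the slots by sliding its lugs lightly along the aluminium rails, and press it gently down past the spring balls until it is nested fully home. Use light forces between the totes, let go of it, and leave the things round about where they are.

Things in the scene. Friction and masses are not known exactly. Their poses are not given: they have to be found in the camera images.
- loose_tote: Loose grey tote, about 0.35 kg, 170 x 100 x 62 mm (x, y, z), origin at the centre of its underside, +x toward its orange end. Its foot flange is 8 mm high and 100 mm wide, the walls above it are 96 mm wide. Starts stacked on the base, orange end the wrong way round, lugs on the rail tops. Half a turn round (orange ends on the same side) it can nest.
- tote_grip (a point): Middle of the top edge of the grip wall across the middle of the loose tote (black rubber top), at (0, 0, 71) mm in its frame. The wall is 12 mm thick along the tote's x and 92 mm long along its y, with 73 mm of free space on each side of it. Grip it here from above; the middle of the pads may go 13 mm below the top.
- tote_lug (a point): Underside of one of the four black lugs of the loose tote, at (65, 53, 4) mm in its frame. The lugs are at x = -27 and x = +65 mm on both long sides, stick out to y = +-60 mm and are 16 mm long in x; their undersides are 4 mm above the tote's underside.
- loose_orange_end (a point): Middle of the top edge of the loose tote's orange end wall, at (83, 0, 62) mm in its frame.
- base_tote: Blue base tote bolted to the bench, 260 x 140 x 80 mm, origin at the centre of its underside, +x toward its orange end. Inside each long side runs an aluminium rail: inner faces at y = +-52 mm (2 mm play for the tote's foot each side), tops 80 mm above the underside. Lugs on the rail tops put the loose tote's underside 76 mm above the base's. At most 40 N may act between the totes.
- rail_zero (a point): Zero mark of the rails: (0, 0, 80) mm in the base's frame. The two rails are one insert, 184 mm long, firmly clamped at an unmeasured shift of 4 to 28 mm from here toward the orange end. Each rail has two upright slots, open at the top, 18.6 mm long in x, bottoms 28 mm above the base's underside, centres at x = -27 and +65 mm plus the shift.
- nest_zero (a point): Where the loose tote's origin would be, nested home, if the shift were 0: (0, 0, 24) mm in the base's frame, lugs on the hard slot bottoms. Two spring balls, one in each rail, catch the foot flange 18 mm above home and push it sideways if it is off centre; pressing past takes about 5 to 12 N, and it snaps under them about 5 mm above home.
- base_orange_end (a point): Middle of the top edge of the base tote's orange end wall, at (128, 0, 76) mm in its frame.
- tape_roll: Bystander: roll of masking tape, 87 mm across, 25 mm high, lying flat; origin under its centre. Do not move.
- holesaw: Bystander: brass-coloured hole saw, 45 mm across, 66 mm high, standing; origin under its centre. Do not move.
- green_tin: Bystander: flat green tin, 75 x 116 x 35 mm; origin under its centre. Do not move.

How it is judged:
By the outcome, as a careful person would: the job done as asked, in the order asked, and still so for the second after the job is handed in, with the robot touching nothing.
It also fails if it takes over 64 s, if anything falls off the work surface, if the arm or the gripper's body presses on something with over 40 N, if the wrist force passes 120 N, or if a joint passes its speed limit or range.

## Robot

A 6-joint arm with a two-finger parallel gripper is mounted at the origin on a cart in front of the work surface, level with it; the furniture and walls round the work are solid. World frame = base frame: x ahead of the robot, y to its left, z up, the work surface at z = 0. Lengths are in m, angles in degrees, forces in N, time in s.
With the tool pointing down it reaches from about 0.35 to 0.875 m from the base axis. Payload 4.2 kg.
Tool frame: the origin (TCP) lies on the centre line of the jaws, within the pads' length; the fingertips stand 19 mm ahead of it and the grasp point (between the pads) is the TCP; z points along the fingers, y is the line along which they close (so a half turn about z gives the same grasp; the last joint's range is limited). The gripper opens to 87 mm and grips with 3 to 60 N. Pads are 19 mm wide; open, the fingers measure 117 mm over their backs; the gripper's body (75 mm by 190 mm) begins 51 mm behind the grasp point.
Start: joints at [86.15, 22.042, 0.453, 0, -68.411, -14.817], TCP at [0.2, 0.592, 0.242] pointing down, gripper open.
Joint ranges: [-179.83, 179.83], [-69.29, 118.12], [-61.27, 80.66], [-181.25, 117.63], [-171.15, -9.14], [-177.46, 177.46]. Speed limits (degrees/s): [159.86, 159.86, 180, 180, 180, 180].

## Interface

Orientations are given as a 3x3 rotation matrix whose columns are the frame's x, y, z axes.
In Python, from station import sense, capture, finish_job, search_frame, masks_of gives the robot as it stands.
- The arm moves only by the tool drive_tool, never from a script. Its argument "rows" is a list of rows, each a list of 7 numbers: the opening in per cent of the stroke, from 0 (shut) to 100 (fully open), then the shift along the world's x, y, z in mm, then the turn, a rotation vector about the world's x, y, z in rad. In form: [[fingers, dx, dy, dz, wx, wy, wz], ...]. A call has 1 to 5 rows; each row shifts and turns the commanded pose from where the row before left it; what a row does not reach is not made up. A row lasts 1/12 s, in which the tool goes at most 41.7 mm and 7.16 degrees, less where a joint would pass 70% of its speed; a pose out of reach is approached as far as the arm can. A call is refused whole if a number of a shift passes 41.7 or a number of a turn 0.125, either way. A call with a gripper value outside its range is refused whole. The fingers move at their own pace and stop on an object; the grip force is fixed at half the most. Time passes only in rows, so rows that do not move let the fingers close. It gives the time, the measured TCP pose, the force, the opening and the grip force at its end, in the units of the state.
- sense(): the state, without advancing time (a new reading comes with each control period).
- capture(name): name is "side" or "top"; returns a dict with "frame" (400x640x3 uint8, red, green, blue), "z_map" (400x640 float32, m along the optical axis (not along the pixel's ray), 0 where there is no reading), "fx", "fy", "cx", "cy" (pixels), "R" (3x3) and "t" (3): a world point X has camera coordinates R X + t. Camera axes: x right, y down, z forward; pixel columns grow to the right and rows downward; lengths in m; the calibration is good to about 2 mm. A picture is of the moment at which its call begins.
- finish_job(): hands the job in; it is judged then, once.
Trained networks look in a picture, given as the dict that the camera call returned (one of the last four; its "shot" number tells which), for a name from the list of things; names that differ only in an ending like _2 or _b are one class to them, and where a whole thing is asked for, a point or a joint stands for the part that bears it (a point fixed in the world has none). Each returns a list of dicts, best first, with "p" (0 to 1); they miss things now and then, are a little off and sometimes report something else, mostly with a low value. They report only what shows in the picture. A call takes as long as a camera call.
- search_frame(label, picture): "xy" ([column, row] in pixels, amid what is visible of it).
- masks_of(label, picture): "region" (400x640 bool, what is visible of it) and "xy" ([column, row] in pixels, amid what is visible of it).
The state is a dict: "time_s": time; "joints": joint angles; "joint_velocities": joint speeds; "effort": joint torques, N m; "tcp_pos": TCP position; "ee_rot": TCP orientation; "wrist_force": force on the tool from outside, world axes, zero at the start; "moment": the same for the moment, N m; "gripper_width": opening from 0.0 (shut) to 1.0 (fully open); "gripper_force": force on a finger pad.
Only numpy, scipy, OpenCV 4.12 (cv2) and the standard library are available. Lean on these libraries where they do the work, as an engineer would, in place of code of your own. Each camera call takes 0.05 s, during which the arm holds its last target. There are 200 camera calls.

## Working session

There is one attempt and no reset: what is moved stays moved. The work goes in short steps, Python scripts to look and compute and a tool call to move; the robot and the scene stay as the last step left them, time stands still between calls to the robot, and variables do not carry over. Pictures are saved under pics/ and viewed, at most 10 in all, crops included, and the job is handed in when it is done.

Besides the shell and the picture viewer there is one more tool, called after ">>>" by a JSON object that holds its "name" and its "arguments". drive_tool: Moves the arm, as the interface text tells. Its arguments: {"type":"object","properties":{"rows":{"type":"array"}},"required":["rows"]}

```bash
mkdir -p pics; cat > h.py <<'E'
import numpy as np, cv2
from station import sense, capture, finish_job, search_frame, masks_of
def cloud(c):
    z=c["z_map"]; v,u=np.indices(z.shape)
    P=np.stack([(u-c["cx"])/c["fx"]*z,(v-c["cy"])/c["fy"]*z,z],-1)
    return (P-np.array(c["t"]))@np.array(c["R"])
def save(c,n): cv2.imwrite("pics/"+n,c["frame"][:,:,::-1])
E
python3 - <<'E'
from h import *
np.set_printoptions(precision=4,suppress=True)
s=sense();print(s)
for n in("top","side"):
    c=capture(n);save(c,n+"0.png");W=cloud(c);print(n,"cam",-np.array(c["R"]).T@c["t"],c["fx"])
    for l in["loose_tote","base_tote","tote_grip","loose_orange_end","base_orange_end","tote_lug","rail_zero","tape_roll","holesaw","green_tin"]:
        try:
            for d in search_frame(l,c)[:4]:
                x,y=map(int,d["xy"]);print(l,round(d["p"],2),d["xy"],W[y,x] if c["z_map"][y,x]>0 else None)
        except Exception as e: print(l,e)
E
```

```text
{'time_s': 0.0, 'joints': array([ 86.1458,  22.0914,   0.378 ,  -0.031 , -68.41  , -14.8179]), 'joint_velocities': array([-0.0275, -0.008 ,  0.0744,  0.0224, -0.0564,  0.0337]), 'effort': array([  0.001 , -39.0672,  18.7404,   4.2197,   0.0109,  -0.0002]), 'tcp_pos': array([0.1999, 0.5916, 0.2404]), 'ee_rot': array([[ 0.9473, -0.3203, -0.0006],
       [-0.3203, -0.9473, -0.0021],
       [ 0.0001,  0.0022, -1.    ]]), 'wrist_force': array([ 0.6017, -0.1286, -0.8152]), 'moment': array([ 0.0088, -0.0151,  0.0196]), 'gripper_force': 0.0, 'gripper_width': 1.002020740612749}
top cam [ 0.4383 -0.0317  1.0402] 380.10807470137576
loose_tote 0.83 [307.3, 188.8] [0.5971 0.0238 0.0832]
loose_tote 0.61 [312.0, 210.3] [0.5403 0.0115 0.0849]
base_tote 0.75 [310.7, 210.4] [0.5399 0.0164 0.0888]
tote_grip 0.95 [306.3, 193.1] [0.5745 0.0226 0.147 ]
loose_orange_end 0.8 [306.7, 189.3] [0.5843 0.0226 0.1461]
base_orange_end 0.86 [310.1, 212.7] [0.5439 0.0209 0.0003]
base_orange_end 0.46 [426.0, 239.2] [ 0.4652 -0.2827  0.034 ]
tote_lug 0.67 [305.3, 189.5] [0.5838 0.0248 0.1493]
rail_zero 0.73 [309.2, 21
[... 240 characters left out ...]
en_tin 0.58 [308.2, 190.2] [0.5917 0.0213 0.0844]
side cam [0.5408 0.7525 0.5825] 395.08695527963806
loose_tote 0.62 [299.2, 212.4] [0.5781 0.0318 0.1014]
base_tote 0.65 [298.5, 260.2] [0.5774 0.0811 0.0069]
tote_grip 0.76 [295.9, 211.0] [0.5866 0.0353 0.1061]
loose_orange_end 0.68 [296.5, 212.7] [0.5846 0.0327 0.1018]
base_orange_end 0.77 [302.4, 254.0] [0.5698 0.0554 0.003 ]
tote_lug 0.97 [294.7, 212.9] [0.5887 0.037  0.1046]
rail_zero 0.96 [299.0, 255.2] [0.5764 0.0591 0.0028]
tape_roll 0.77 [290.0, 173.2] [ 0.624  -0.3176  0.0109]
tape_roll 0.46 [300.9, 257.3] [0.5737 0.0674 0.0041]
holesaw 0.95 [290.6, 320.6] [0.5807 0.2755 0.0365]
green_tin 0.92 [340.4, 177.5] [ 0.4739 -0.261   0.0327]
```

View pics/top0.png

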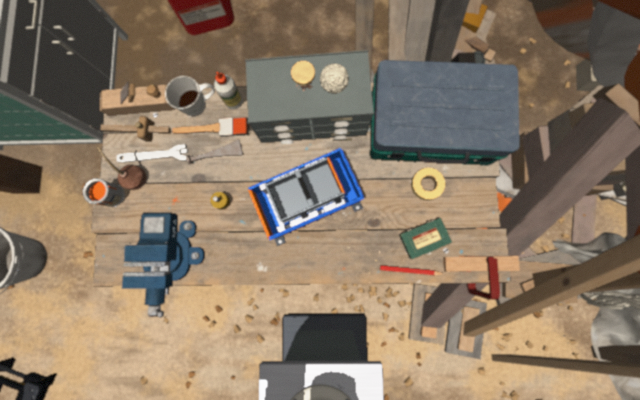

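View pics/side0.png

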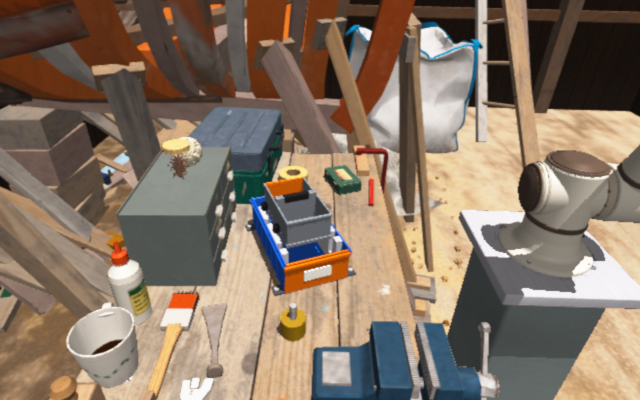

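The top view shows the base at (308,195), its orange end toward +y at (260,212). The loose tote's orange end is on the other side, at (338,180). Next I fit rectangles to the rims.

```bash
python3 - <<'E'
from h import *
np.set_printoptions(precision=4,suppress=True)
def rect(P,n):
    (c,wh,a)=cv2.minAreaRect((P[:,:2]*1000).astype(np.float32)); print(n,len(P),np.round(c,1),np.round(wh,1),round(a,1),"zmed",np.median(P[:,2]))
for n in("top","side"):
    c=capture(n);W=cloud(c);ok=c["z_map"]>0
    f=cv2.cvtColor(c["frame"],cv2.COLOR_RGB2HSV);H,S=f[...,0],f[...,1]
    near=ok&(abs(W[...,0]-.575)<.13)&(abs(W[...,1]-.02)<.18)&(W[...,2]>.03)
    blue=near&(H>100)&(H<130)&(S>140); org=near&(H<18)&(S>150)
    Z=W[...,2]
    rect(W[blue&(Z>.06)&(Z<.09)],n+" blue rim")
    rect(W[(blue|org)&(Z>.06)&(Z<.09)],n+" blue+org rim")
    rect(W[near&(Z>.125)&(Z<.155)],n+" loose rim")
    rect(W[near&(Z>.125)&(Z<.155)&org],n+" loose org")
    rect(W[org&(Z>.06)&(Z<.09)],n+" base org")
    m=near&(Z>.142)&(Z<.155)&(f[...,2]<70); 
    if m.sum()>5: rect(W[m],n+" grip")
    print(np.histogram(Z[near],bins=np.arange(.03,.16,.01)))
    if n=="top":
        x0,x1,y0,y1=240,375,140,250
        cv2.imwrite("pics/crop.png",cv2.resize(c["frame"][y0:y1,x0:x1,::-1],None,fx=5,fy=5,interpolation=cv2.INTER_CUBIC))
E
```

```text
top blue rim 580 [586.7  26. ] [146.8 261. ] 22.7 zmed 0.07497587737187016
top blue+org rim 744 [585.2  29.6] [146.8 268.7] 22.7 zmed 0.0743209095831751
top loose rim 723 [612.  -31.1] [ 98.2 298.7] 22.9 zmed 0.13825770118775457
top loose org 90 [620.1 -47.5] [89.2  5.5] 22.7 zmed 0.1368227084614621
top base org 164 [536.4 149.9] [127.    8.8] 22.6 zmed 0.07262539689070502
top grip 93 [633.  -65.5] [ 52.6 216.3] 26.3 zmed 0.14755534973284926
(array([  78,   78,   81,  152, 1007, 2233,  186,  117,  119,  114,  422,
        222]), array([0.03, 0.04, 0.05, 0.06, 0.07, 0.08, 0.09, 0.1 , 0.11, 0.12, 0.13,
       0.14, 0.15]))
side blue rim 496 [588.3  32.1] [145.  263.3] 23.2 zmed 0.07480204851564148
side blue+org rim 977 [587.3  34.2] [145. 268.] 23.2 zmed 0.07314096023925606
side loose rim 1365 [611.3 -29. ] [ 98.6 299.2] 22.6 zmed 0.13612077828384475
side loose org 212 [602.6  -9. ] [87.7 85.2] 20.3 zmed 0.1329588010264418
side base org 481 [535.5 151.8] [139.2  10.1] 22.7 zmed 0.07070275440609046
side grip 107 [622.6 -65. ] [ 54.7 218.2] 21.7 zmed 0.14664952936346162
(array([ 404,  423,  387,  385, 1012,  682,  488,  540,  581,  622,  769,
        269]), array([0.03, 0.04, 0.05, 0.06, 0.07, 0.08, 0.09, 0.1 , 0.11, 0.12, 0.13,
       0.14, 0.15]))
```

View pics/crop.png

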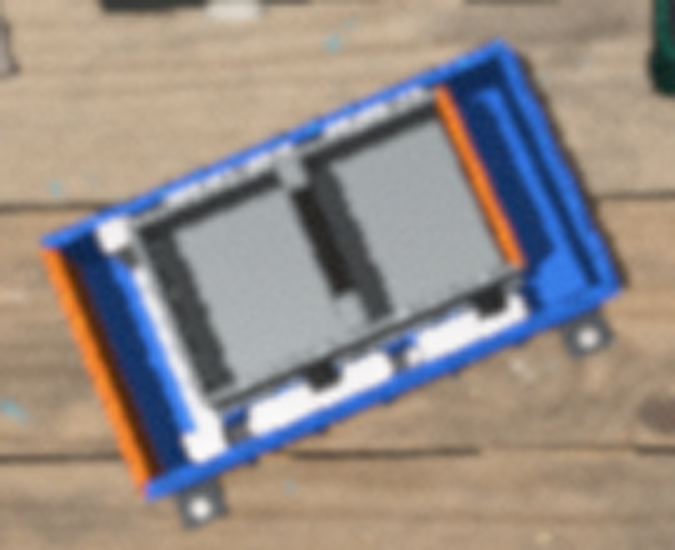

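The crop shows the slots as dark notches in the near rail, at crop (238,430) and (400,355). The loose tote's lugs are at (320,375) and (490,300). I'll convert these to the base frame.

```bash
python3 - <<'E'
from h import *
np.set_printoptions(precision=1,suppress=True)
th=np.radians(112.7);ex=np.array([np.cos(th),np.sin(th)]);ey=np.array([-ex[1],ex[0]])
B=np.array([585.8,31.])
c=capture("top");R=np.array(c["R"]);C=-R.T@c["t"]
def ray(cr,z):
    u,v=240+cr[0]/5-.4,140+cr[1]/5-.4
    d=R.T@np.array([(u-c["cx"])/c["fx"],(v-c["cy"])/c["fy"],1]);p=(C+d*(z-C[2])/d[2])[:2]*1000-B
    return p@ex,p@ey
for n,p,z in[("slotA",(238,430),.08),("slotB",(400,355),.08),("lugA",(320,375),.09),("lugB",(490,300),.09),("rail end",(205,452),.08),("rail end2",(525,308),.08),("org L",(45,250),.076),("org R",(148,492),.076),("blue top R",(500,45),.08),("blue bot R",(618,290),.08)]: print(n,np.array(ray(p,z)))
for n in("top","side"):
    if n=="side": c=capture(n)
    W=cloud(c);P=W[c["z_map"]>0];Q=P[:,:2]*1000-B;a,b=Q@ex,Q@ey;Z=P[:,2]
    m=(abs(a)<130)&(abs(b)<75)&(Z>.131)&(Z<.142)
    print(n,cv2.minAreaRect(np.stack([a[m],b[m]],1).astype(np.float32)))
    g=(abs(a)<60)&(abs(b)<40)&(Z>.144)&(Z<.155)
    print("grip",np.percentile(a[g],[2,50,98]),np.percentile(b[g],[2,50,98]))
    for lo,hi in((.07,.085),):
        m=(abs(a)<145)&(abs(b)<80)&(Z>lo)&(Z<hi); print("base",cv2.minAreaRect(np.stack([a[m],b[m]],1).astype(np.float32)))
for f in ("top",):
  print("ee yaw",sense()["ee_rot"][:2,:2])
g=B
E
```

```text
slotA [72.8 60.2]
slotB [-17.5  58.1]
lugA [23.5 52.3]
lugB [-69.9  51.8]
rail end [92.4 63.8]
rail end2 [-85.3  61.5]
org L [129.1 -65.9]
org R [127.1  70.5]
blue top R [-129.5  -69.6]
blue bot R [-132.3   72. ]
top ((-3.3592758178710938, -0.2615699768066406), (169.9553985595703, 98.56900024414062), 0.21484068036079407)
grip [-8.9 -3.3  2.5] [-38.1   0.7  38.1]
base ((-1.1811370849609375, -0.05849456787109375), (267.4643859863281, 148.29562377929688), 0.17166197299957275)
side ((-0.9018478393554688, -0.7987098693847656), (172.6356658935547, 98.33180236816406), 0.32209092378616333)
grip [-8.2  1.3  5.2] [-38.3  -1.6  38. ]
base ((2.664337158203125, -1.638427734375), (267.4114074707031, 146.3275146484375), 0.251875638961792)
ee yaw [[ 0.9 -0.3]
 [-0.3 -0.9]]
```

>>> {"name": "drive_tool", "arguments": {"rows": [[100,10,-14,3,0,0,-0.06],[100,19,-28,3,0,0,-0.12],[100,19,-28,3,0,0,-0.12],[100,19,-28,3,0,0,-0.12],[100,19,-28,3,0,0,-0.12]]}}

```text
time_s: 1.72
tcp_pos: [0.2865, 0.4648, 0.2567]
ee_rot: [[0.644, -0.765, 0.0], [-0.765, -0.644, 0.0], [0.0, -0.0, -1.0]]
wrist_force: [-0.2, 1.0, 0.0]
gripper_width: 0.997
gripper_force: 0.0
```

>>> {"name": "drive_tool", "arguments": {"rows": [[100,19,-28,0,0,0,-0.12],[100,19,-28,0,0,0,-0.12],[100,19,-28,0,0,0,-0.12],[100,19,-28,0,0,0,-0.12],[100,19,-28,0,0,0,-0.12]]}}

```text
time_s: 2.13
tcp_pos: [0.3817, 0.3246, 0.2569]
ee_rot: [[0.099, -0.995, 0.0], [-0.995, -0.099, 0.001], [-0.001, -0.001, -1.0]]
wrist_force: [0.1, -0.2, -0.5]
gripper_width: 0.998
gripper_force: 0.0
```

>>> {"name": "drive_tool", "arguments": {"rows": [[80,19,-28,0,0,0,-0.12],[80,19,-28,0,0,0,-0.12],[80,19,-28,0,0,0,-0.12],[80,19,-28,0,0,0,-0.12],[80,19,-28,0,0,0,-0.12]]}}

```text
time_s: 2.55
tcp_pos: [0.4767, 0.1846, 0.2569]
ee_rot: [[-0.48, -0.877, 0.001], [-0.877, 0.48, 0.0], [-0.001, -0.0, -1.0]]
wrist_force: [0.6, 0.1, 0.3]
gripper_width: 0.812
gripper_force: 0.0
```

>>> {"name": "drive_tool", "arguments": {"rows": [[80,19,-28,0,0,0,-0.12],[80,19,-28,0,0,0,-0.12],[80,19,-28,0,0,0,-0.12],[80,19,-28,0,0,0,-0.12],[80,0,0,0,0,0,0]]}}

```text
time_s: 2.97
tcp_pos: [0.5543, 0.0702, 0.2562]
ee_rot: [[-0.833, -0.554, 0.0], [-0.554, 0.833, -0.001], [0.0, -0.001, -1.0]]
wrist_force: [-0.2, 0.9, -0.1]
gripper_width: 0.797
gripper_force: 0.0
```

>>> {"name": "drive_tool", "arguments": {"rows": [[80,0,0,0,0,0,0],[80,0,0,0,0,0,0]]}}

```text
time_s: 3.13
tcp_pos: [0.5518, 0.0741, 0.2564]
ee_rot: [[-0.828, -0.561, -0.0], [-0.561, 0.828, 0.0], [0.0, 0.0, -1.0]]
wrist_force: [0.7, -0.5, 0.2]
gripper_width: 0.805
gripper_force: 0.0
```

>>> {"name": "drive_tool", "arguments": {"rows": [[80,12,-15,0,0,0,-0.065],[80,12,-15,-10,0,0,-0.065],[80,11,-15.4,-20,0,0,-0.065],[80,0,0,-25,0,0,0],[80,0,0,-25,0,0,0]]}}

```text
time_s: 3.55
tcp_pos: [0.5872, 0.0295, 0.1763]
ee_rot: [[-0.92, -0.391, 0.002], [-0.391, 0.92, 0.001], [-0.002, -0.0, -1.0]]
wrist_force: [-0.0, -0.3, -0.6]
gripper_width: 0.798
gripper_force: 0.0
```

>>> {"name": "drive_tool", "arguments": {"rows": [[80,0,0,-10,0,0,0],[80,0,0,0,0,0,0],[80,0,0,0,0,0,0]]}}

```text
time_s: 3.8
tcp_pos: [0.5872, 0.0296, 0.1672]
ee_rot: [[-0.92, -0.392, 0.001], [-0.392, 0.92, -0.0], [-0.0, -0.001, -1.0]]
wrist_force: [0.4, 0.3, -0.3]
gripper_width: 0.803
gripper_force: 0.0
```

```bash
python3 - <<'E'
from h import *
c=capture("side");save(c,"side1.png")
cv2.imwrite("pics/side1c.png",cv2.resize(c["frame"][110:310,220:380,::-1],None,fx=3,fy=3,interpolation=cv2.INTER_CUBIC))
E
```

```text
(no output)
```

View pics/side1c.png

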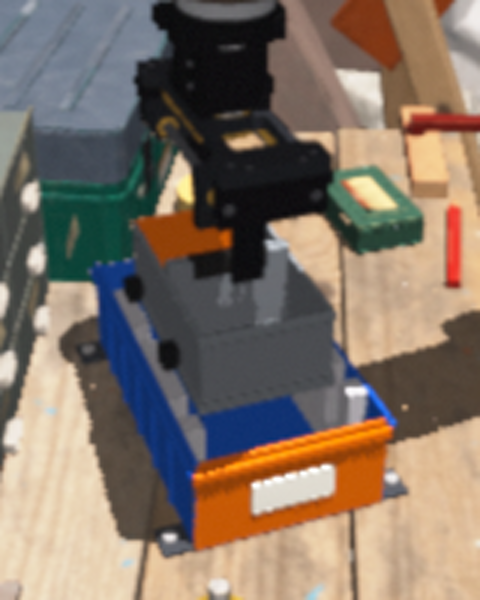

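The crop shows the fingers straddling the grip wall, near (245,265), with both sides clear. I'll go down 30 mm and close.

>>> {"name": "drive_tool", "arguments": {"rows": [[80,0,0,-15,0,0,0],[80,0,0,-15,0,0,0],[80,0,0,0,0,0,0],[10,0,0,0,0,0,0],[10,0,0,0,0,0,0]]}}

```text
time_s: 4.27
tcp_pos: [0.5881, 0.0291, 0.1385]
ee_rot: [[-0.92, -0.391, 0.003], [-0.391, 0.92, 0.0], [-0.003, -0.001, -1.0]]
wrist_force: [0.4, -0.8, 0.8]
gripper_width: 0.719
gripper_force: 0.0
```

>>> {"name": "drive_tool", "arguments": {"rows": [[0,0,0,0,0,0,0],[0,0,0,0,0,0,0],[0,0,0,0,0,0,0],[0,0,0,0,0,0,0],[0,0,0,0,0,0,0]]}}

```text
time_s: 4.68
tcp_pos: [0.5871, 0.0287, 0.1368]
ee_rot: [[-0.921, -0.39, 0.0], [-0.39, 0.921, 0.0], [-0.0, -0.0, -1.0]]
wrist_force: [-0.1, -0.4, -0.1]
gripper_width: 0.355
gripper_force: 0.0
```

>>> {"name": "drive_tool", "arguments": {"rows": [[0,0,0,0,0,0,0],[0,0,0,0,0,0,0]]}}

```text
time_s: 4.85
tcp_pos: [0.587, 0.0287, 0.1365]
ee_rot: [[-0.921, -0.39, -0.0], [-0.39, 0.921, -0.0], [0.0, -0.0, -1.0]]
wrist_force: [0.6, -0.1, 0.1]
gripper_width: 0.2
gripper_force: 0.0
```

>>> {"name": "drive_tool", "arguments": {"rows": [[0,0,0,0,0,0,0],[0,0,0,0,0,0,0],[0,0,0,0,0,0,0],[0,0,0,0,0,0,0],[0,0,0,0,0,0,0]]}}

```text
time_s: 5.27
tcp_pos: [0.587, 0.0287, 0.1365]
ee_rot: [[-0.921, -0.39, -0.0], [-0.39, 0.921, 0.0], [0.0, 0.0, -1.0]]
wrist_force: [0.4, 0.5, -0.5]
gripper_width: 0.136
gripper_force: 30.0
```

>>> {"name": "drive_tool", "arguments": {"rows": [[0,0,0,5,0,0,0],[0,0,0,10,0,0,0],[0,0,0,10,0,0,0],[0,0,0,0,0,0,0],[0,0,0,0,0,0,0]]}}

```text
time_s: 5.68
tcp_pos: [0.5875, 0.0289, 0.1626]
ee_rot: [[-0.921, -0.39, 0.002], [-0.39, 0.921, 0.001], [-0.002, -0.0, -1.0]]
wrist_force: [0.3, -1.1, -4.9]
gripper_width: 0.138
gripper_force: 30.0
```

```bash
python3 - <<'E'
from h import *
np.set_printoptions(precision=3,suppress=True)
print(sense()["joints"])
c=capture("top");W=cloud(c);ok=c["z_map"]>0
r=np.hypot(W[...,0]-.587,W[...,1]-.029)
for lo,hi in((.11,.13),(.13,.15),(.15,.2),(.2,.3)):
    m=ok&(W[...,2]>.07)&(r>lo)&(r<hi)&(W[...,0]>.5)
    h=m&(W[...,2]>.12); print(lo,m.sum(),h.sum(),W[h].min(0) if h.any() else "",W[h].max(0) if h.any() else "")
E
```

```text
[ 18.575  22.266 -11.313  -0.006 -56.291 -85.612]
0.11 887 784 [0.502 0.114 0.432] [0.594 0.159 0.498]
0.13 948 760 [0.5   0.127 0.447] [0.584 0.178 0.522]
0.15 3222 2867 [ 0.5   -0.084  0.12 ] [0.787 0.227 0.523]
0.2 8169 7617 [ 0.501 -0.264  0.12 ] [0.886 0.243 0.494]
```

>>> {"name": "drive_tool", "arguments": {"rows": [[0,0,0,10,0,0,0],[0,0,0,20,0,0,0],[0,0,0,20,0,0,-0.05],[0,0,0,10,0,0,-0.1],[0,0,0,0,0,0,-0.11]]}}

```text
time_s: 6.15
tcp_pos: [0.5886, 0.0289, 0.2253]
ee_rot: [[-0.991, -0.136, 0.006], [-0.136, 0.991, 0.001], [-0.006, -0.0, -1.0]]
wrist_force: [-0.4, -0.4, -4.1]
gripper_width: 0.133
gripper_force: 30.0
```

>>> {"name": "drive_tool", "arguments": {"rows": [[0,0,0,0,0,0,-0.11],[0,0,0,0,0,0,-0.11],[0,0,0,0,0,0,-0.11],[0,0,0,0,0,0,-0.11],[0,0,0,0,0,0,-0.11]]}}

```text
time_s: 6.57
tcp_pos: [0.5867, 0.0286, 0.2217]
ee_rot: [[-0.915, 0.403, -0.001], [0.403, 0.915, -0.0], [0.001, -0.0, -1.0]]
wrist_force: [-0.2, -0.1, -4.8]
gripper_width: 0.135
gripper_force: 30.0
```

>>> {"name": "drive_tool", "arguments": {"rows": [[0,0,0,0,0,0,-0.11],[0,0,0,0,0,0,-0.11],[0,0,0,0,0,0,-0.11],[0,0,0,0,0,0,-0.11],[0,0,0,0,0,0,-0.11]]}}

```text
time_s: 6.98
tcp_pos: [0.5867, 0.0286, 0.2217]
ee_rot: [[-0.57, 0.822, -0.001], [0.822, 0.57, -0.0], [0.0, -0.001, -1.0]]
wrist_force: [0.0, 0.2, -4.4]
gripper_width: 0.134
gripper_force: 30.0
```

>>> {"name": "drive_tool", "arguments": {"rows": [[0,0,0,0,0,0,-0.11],[0,0,0,0,0,0,-0.11],[0,0,0,0,0,0,-0.11],[0,0,0,0,0,0,-0.11],[0,0,0,0,0,0,-0.11]]}}

```text
time_s: 7.4
tcp_pos: [0.5989, -0.0339, 0.2156]
ee_rot: [[-0.163, 0.987, -0.005], [0.982, 0.163, 0.099], [0.098, 0.011, -0.995]]
wrist_force: [0.8, 0.2, -4.5]
gripper_width: 0.136
gripper_force: 30.0
```

>>> {"name": "drive_tool", "arguments": {"rows": [[0,0,0,0,0,0,-0.11],[0,0,0,0,0,0,-0.11],[0,0,0,0,0,0,-0.11],[0,0,0,0,0,0,-0.11],[0,0,0,0,0,0,-0.11]]}}

```text
time_s: 7.82
tcp_pos: [0.5846, -0.1431, 0.1802]
ee_rot: [[0.188, 0.976, 0.107], [0.946, -0.21, 0.248], [0.265, 0.055, -0.963]]
wrist_force: [-0.1, -0.1, -4.4]
gripper_width: 0.133
gripper_force: 30.0
```

>>> {"name": "drive_tool", "arguments": {"rows": [[0,0,0,0,0,0,-0.11],[0,0,0,0,0,0,-0.11],[0,0,0,0,0,0,-0.11],[0,0,0,0,0,0,-0.11],[0,0,0,0,0,0,-0.11]]}}

```text
time_s: 8.23
tcp_pos: [0.5426, -0.2179, 0.1245]
ee_rot: [[0.503, 0.799, 0.329], [0.759, -0.591, 0.274], [0.413, 0.112, -0.904]]
wrist_force: [0.8, -0.0, -3.6]
gripper_width: 0.133
gripper_force: 30.0
```

>>> {"name": "drive_tool", "arguments": {"rows": [[0,0,0,0,0,0,-0.11],[0,0,0,0,0,0,-0.02],[0,0,0,0,0,0,0],[0,0,0,0,0,0,0],[0,0,0,0,0,0,0]]}}

```text
time_s: 8.65
tcp_pos: [0.5336, -0.2275, 0.111]
ee_rot: [[0.563, 0.732, 0.383], [0.698, -0.669, 0.255], [0.444, 0.124, -0.888]]
wrist_force: [-0.3, 0.8, -4.7]
gripper_width: 0.135
gripper_force: 30.0
```

```bash
cat > m.py <<'E'
from h import *
def meas():
    s=sense();T=s["tcp_pos"]*1000;dz=T[2]/1000-.1365
    yaw=np.degrees(np.arctan2(s["ee_rot"][1,1],s["ee_rot"][0,1]))
    print("joints6",s["joints"][5].round(1),"yaw tool y",yaw.round(2),"tcp",T.round(2),"F",s["wrist_force"].round(1),"M",s["moment"].round(2))
    th=np.radians(112.9);ex=np.array([np.cos(th),np.sin(th)]);ey=np.array([-ex[1],ex[0]]);B=np.array([585.8,31.])
    q=T[:2]-B; print("tcp in base",(q@ex).round(2),(q@ey).round(2))
    for n in("top","side"):
        c=capture(n);W=cloud(c);P=W[c["z_map"]>0];Q=P[:,:2]*1000-B;a,b=Q@ex,Q@ey;Z=P[:,2]
        for k,m in(("tote",(abs(a)<130)&(abs(b)<65)&(Z>.131+dz)&(Z<.141+dz)),("base",(abs(a)<145)&(abs(b)<80)&(Z>.07)&(Z<.085))):
            ce,wh,an=cv2.minAreaRect(np.stack([a[m],b[m]],1).astype(np.float32)); print(n,k,np.round(ce,1),np.round(wh,1),round(an,2))
        f=cv2.cvtColor(c["frame"],cv2.COLOR_RGB2HSV);H,S=f[...,0],f[...,1]
        F=((H<18)&(S>150))[c["z_map"]>0]
        m=F&(abs(a)<145)&(abs(b)<80); 
        for lo,hi in((.06,.085),(.125+dz,.142+dz)):
            mm=m&(Z>lo)&(Z<hi); print("  orange",mm.sum(),np.median(a[mm]).round(1),np.median(b[mm]).round(1))
    return c
if __name__=="__main__": meas()
E
python3 m.py
```

```text
joints6 -177.4 yaw tool y -42.43 tcp [ 533.63 -227.45  110.95] F [-0.3  0.8 -4.7] M [-0.79  1.43  0.06]
tcp in base -217.78 148.63
top tote [0. 0.] [0. 0.] 0.0
top base [-1. -0.] [267.  148.2] 0.03
  orange 169 127.1 1.9
  orange 0 nan nan
side tote [0. 0.] [0. 0.] 0.0
side base [ 2.3 -2. ] [266.6 146.9] 0.43
  orange 436 132.1 4.0
  orange 0 nan nan
  return _methods._mean(a, axis=axis, dtype=dtype,
  ret = ret.dtype.type(ret / rcount)
```

The last joint turned the opposite way from what I expected and reached its limit, so the arm drifted off. I'll look before moving.

```bash
python3 - <<'E'
from h import *
print(sense()["joints"])
c=capture("side");cv2.imwrite("pics/s2.png",cv2.resize(c["frame"][100:300,220:460,::-1],None,fx=3,fy=3,interpolation=cv2.INTER_CUBIC))
W=cloud(c)
for l in("green_tin","tape_roll"):
    d=search_frame(l,c)[0];x,y=map(int,d["xy"]);print(l,d,W[y,x])
E
```

```text
[ -20.52028841   21.98477417  -13.80315447  -33.60152978  -42.41638962
 -177.40482291]
green_tin {'xy': [353.3, 183.8], 'p': 0.53} [ 0.43785245 -0.23092174  0.03082202]Traceback (most recent call last):
  File "<stdin>", line 6, in <module>
IndexError: list index out of range
```

View pics/s2.png

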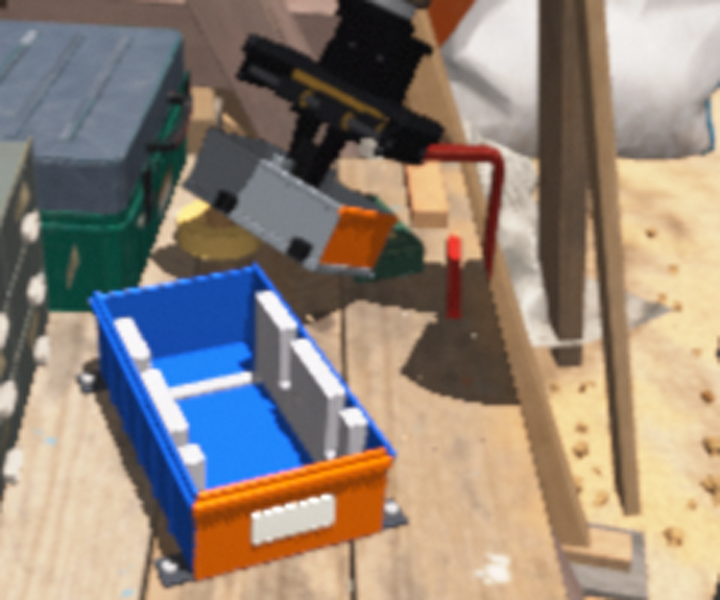

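The tote hangs tilted near (290,215), over the tin and clear of the base, and the reading is still pure weight. I'll lift first.

>>> {"name": "drive_tool", "arguments": {"rows": [[0,0,0,8,0,0,0],[0,0,4,15,0,0,0],[0,0,6,25,0,0,0.02],[0,0,6,25,0,0,0.02],[0,0,0,25,0,0,0.02]]}}

```text
time_s: 9.32
tcp_pos: [0.5225, -0.2231, 0.1964]
ee_rot: [[0.49, 0.781, 0.386], [0.734, -0.609, 0.302], [0.471, 0.135, -0.872]]
wrist_force: [0.4, -1.0, -4.8]
gripper_width: 0.133
gripper_force: 30.0
```

>>> {"name": "drive_tool", "arguments": {"rows": [[0,0,0,20,0,0,0.02],[0,0,0,0,0,0,0],[0,0,0,0,0,0,0]]}}

```text
time_s: 9.57
tcp_pos: [0.5228, -0.2252, 0.2154]
ee_rot: [[0.473, 0.792, 0.385], [0.743, -0.594, 0.309], [0.473, 0.14, -0.87]]
wrist_force: [-1.1, -0.2, -4.8]
gripper_width: 0.137
gripper_force: 30.0
```

```bash
python3 - <<'E'
from h import *
from scipy.spatial.transform import Rotation as Ro
s=sense();print(s["joints"],s["tcp_pos"],s["wrist_force"])
c=capture("top");W=cloud(c)
for l in("green_tin","tape_roll"):
    for d in search_frame(l,c)[:2]:x,y=map(int,d["xy"]);print(l,d,W[y,x])
c2=capture("side");W=cloud(c2)
for l in("green_tin","tape_roll"):
    for d in search_frame(l,c2)[:2]:x,y=map(int,d["xy"]);print("side",l,d,W[y,x])
for yaw in(-67.1,-30,0,40):
    t=np.radians(yaw);y=np.array([np.cos(t),np.sin(t),0]);z=np.array([0,0,-1.]);R=np.stack([np.cross(y,z),y,z],1)
    print(yaw,Ro.from_matrix(R@s["ee_rot"].T).as_rotvec())
E
```

```text
[ -22.02054952   14.76715101   -8.24589987  -31.36493978  -55.79372936
 -177.40242419] [ 0.52280616 -0.22515517  0.21536965] [-1.13976922 -0.18899888 -4.78861561]
side green_tin {'xy': [342.3, 178.6], 'p': 0.69} [ 0.46842626 -0.25396796  0.03342324]
side tape_roll {'xy': [291.5, 177.3], 'p': 0.71} [ 0.61720015 -0.26570513  0.02542697]
side tape_roll {'xy': [295.4, 243.7], 'p': 0.35} [0.58794756 0.01865837 0.00496523]
-67.1 [-0.20055101  0.48289339 -0.55088479]
-30 [-0.33940342  0.38901532  0.08206202]
0 [-0.43493804  0.29222594  0.59382063]
40 [-0.53771979  0.13303577  1.27482398]
```

>>> {"name": "drive_tool", "arguments": {"rows": [[0,-2,8,8,-0.054,0.036,0.074],[0,-2,16,5,-0.054,0.036,0.074],[0,-2,20,3,-0.054,0.036,0.074],[0,0,20,3,-0.054,0.037,0.074],[0,0,20,0,-0.054,0.037,0.074]]}}

```text
time_s: 10.28
tcp_pos: [0.509, -0.1622, 0.2217]
ee_rot: [[0.173, 0.976, 0.13], [0.963, -0.195, 0.186], [0.207, 0.093, -0.974]]
wrist_force: [0.2, 0.0, -5.4]
gripper_width: 0.134
gripper_force: 30.0
```

>>> {"name": "drive_tool", "arguments": {"rows": [[0,0,20,0,-0.054,0.037,0.074],[0,0,20,0,-0.054,0.037,0.074],[0,0,20,0,-0.057,0.037,0.074],[0,0,0,0,0,0,0],[0,0,0,0,0,0,0]]}}

```text
time_s: 10.7
tcp_pos: [0.5083, -0.1183, 0.2179]
ee_rot: [[-0.055, 0.998, -0.005], [0.996, 0.055, 0.066], [0.066, -0.002, -0.998]]
wrist_force: [0.2, -0.3, -4.1]
gripper_width: 0.135
gripper_force: 30.0
```

```bash
python3 - <<'E'
from h import *
from scipy.spatial.transform import Rotation as Ro
s=sense();print(s["joints"],s["tcp_pos"],s["wrist_force"],s["time_s"])
for yaw in(0,20,40):
    t=np.radians(yaw);y=np.array([np.cos(t),np.sin(t),0]);z=np.array([0,0,-1.]);R=np.stack([np.cross(y,z),y,z],1)
    print(yaw,Ro.from_matrix(R@s["ee_rot"].T).as_rotvec())
E
```

```text
[   2.5131864    13.74777631  -13.65346631   -4.23977746  -62.80205698
 -177.40627475] [ 0.50826441 -0.11828699  0.21786833] [ 0.16779077 -0.33973068 -4.13744673] 10.7
0 [-0.0657639  -0.00350069 -0.05516148]
20 [-0.06438014 -0.01491902  0.29377793]
40 [-0.06164895 -0.02622818  0.6427147 ]
```

>>> {"name": "drive_tool", "arguments": {"rows": [[0,0,0,5,-0.016,-0.004,0.074],[0,0,5,5,-0.016,-0.004,0.074],[0,0,10,5,-0.016,-0.004,0.074],[0,0,10,0,-0.016,-0.004,0.074],[0,0,10,0,0,0,0]]}}

```text
time_s: 11.12
tcp_pos: [0.5077, -0.0849, 0.2338]
ee_rot: [[-0.342, 0.94, 0.003], [0.94, 0.342, 0.001], [-0.001, 0.003, -1.0]]
wrist_force: [-0.5, -0.0, -3.5]
gripper_width: 0.139
gripper_force: 30.0
```

>>> {"name": "drive_tool", "arguments": {"rows": [[0,0,10,0,0,0,0.06],[0,0,20,0,0,0,0.11],[0,0,20,0,0,0,0.11],[0,0,20,0,0,0,0.11],[0,0,20,0,0,0,0.11]]}}

```text
time_s: 11.53
tcp_pos: [0.5078, 0.0056, 0.2335]
ee_rot: [[-0.752, 0.66, 0.002], [0.66, 0.752, 0.002], [0.0, 0.003, -1.0]]
wrist_force: [0.4, -0.4, -5.0]
gripper_width: 0.133
gripper_force: 30.0
```

>>> {"name": "drive_tool", "arguments": {"rows": [[0,0,0,0,0,0,0.11],[0,0,0,0,0,0,0.11],[0,0,0,0,0,0,0.11],[0,0,0,0,0,0,0.11],[0,0,0,0,0,0,0.11]]}}

```text
time_s: 11.95
tcp_pos: [0.5078, 0.0049, 0.2335]
ee_rot: [[-0.986, 0.169, 0.001], [0.169, 0.986, 0.003], [-0.0, 0.004, -1.0]]
wrist_force: [0.2, -0.4, -4.8]
gripper_width: 0.135
gripper_force: 30.0
```

>>> {"name": "drive_tool", "arguments": {"rows": [[0,10,0,0,0,0,0.11],[0,10,0,0,0,0,0.11],[0,10,0,0,0,0,0.11],[0,10,0,0,0,0,0.11],[0,10,0,0,0,0,0.11]]}}

```text
time_s: 12.37
tcp_pos: [0.5583, 0.0047, 0.2333]
ee_rot: [[-0.929, -0.371, -0.001], [-0.371, 0.929, 0.004], [-0.001, 0.004, -1.0]]
wrist_force: [0.3, 0.1, -4.1]
gripper_width: 0.141
gripper_force: 30.0
```

>>> {"name": "drive_tool", "arguments": {"rows": [[0,5,5,0,0,0,0.11],[0,5,5,0,0,0,0.11],[0,5,5,0,0,0,0.11],[0,5,5,0,0,0,0.11],[0,5,5,0,0,0,0.11]]}}

```text
time_s: 12.78
tcp_pos: [0.5831, 0.0299, 0.2332]
ee_rot: [[-0.598, -0.802, -0.002], [-0.802, 0.598, 0.004], [-0.002, 0.004, -1.0]]
wrist_force: [0.4, -0.7, -4.7]
gripper_width: 0.135
gripper_force: 30.0
```

>>> {"name": "drive_tool", "arguments": {"rows": [[0,3,0,0,0,0,0.11],[0,0,0,0,0,0,0.11],[0,0,0,0,0,0,0.11],[0,0,0,0,0,0,0.11],[0,0,0,0,0,0,0.11]]}}

```text
time_s: 13.2
tcp_pos: [0.5859, 0.0297, 0.2331]
ee_rot: [[-0.091, -0.996, -0.003], [-0.996, 0.091, 0.003], [-0.002, 0.003, -1.0]]
wrist_force: [-0.0, 0.1, -4.1]
gripper_width: 0.133
gripper_force: 30.0
```

>>> {"name": "drive_tool", "arguments": {"rows": [[0,0,0,0,0,0,0.11],[0,0,0,0,0,0,0.11],[0,0,0,0,0,0,0.11],[0,0,0,0,0,0,0.11],[0,0,0,0,0,0,0.11]]}}

```text
time_s: 13.62
tcp_pos: [0.5859, 0.0297, 0.2332]
ee_rot: [[0.443, -0.896, -0.004], [-0.896, -0.443, 0.002], [-0.003, 0.003, -1.0]]
wrist_force: [0.6, -0.8, -5.4]
gripper_width: 0.134
gripper_force: 30.0
```

>>> {"name": "drive_tool", "arguments": {"rows": [[0,0,0,0,0,0,0.11],[0,0,0,0,0,0,0.11],[0,0,0,0,0,0,0.11],[0,0,0,0,0,0,0.11],[0,0,0,0,0,0,0.11]]}}

```text
time_s: 14.03
tcp_pos: [0.5858, 0.0296, 0.2332]
ee_rot: [[0.846, -0.532, -0.003], [-0.532, -0.846, 0.0], [-0.003, 0.002, -1.0]]
wrist_force: [0.2, 0.8, -4.8]
gripper_width: 0.139
gripper_force: 30.0
```

>>> {"name": "drive_tool", "arguments": {"rows": [[0,0,0,0,0,0,0.11],[0,0,0,0,0,0,0.11],[0,0,0,0,0,0,0.11],[0,0,0,0,0,0,0.11],[0,0,0,0,0,0,0.11]]}}

```text
time_s: 14.45
tcp_pos: [0.5859, 0.0297, 0.2332]
ee_rot: [[1.0, -0.011, -0.002], [-0.011, -1.0, -0.001], [-0.002, 0.001, -1.0]]
wrist_force: [-0.0, -0.1, -3.8]
gripper_width: 0.134
gripper_force: 30.0
```

>>> {"name": "drive_tool", "arguments": {"rows": [[0,0,0,0,0,0,0.11],[0,0,0,0,0,0,0.11],[0,0,0,0,0,0,0.11],[0,0,0,0,0,0,0.08],[0,0,0,0,0,0,0]]}}

```text
time_s: 14.87
tcp_pos: [0.5859, 0.0297, 0.2333]
ee_rot: [[0.923, 0.385, -0.001], [0.385, -0.923, -0.001], [-0.002, 0.001, -1.0]]
wrist_force: [-1.0, 0.2, -4.6]
gripper_width: 0.134
gripper_force: 30.0
```

>>> {"name": "drive_tool", "arguments": {"rows": [[0,0,0,-20,0,0,0],[0,0,0,-20,0,0,0],[0,0,0,0,0,0,0],[0,0,0,0,0,0,0]]}}

```text
time_s: 15.2
tcp_pos: [0.5853, 0.0295, 0.1927]
ee_rot: [[0.923, 0.384, -0.004], [0.384, -0.923, -0.003], [-0.005, 0.002, -1.0]]
wrist_force: [-0.2, 0.2, -4.5]
gripper_width: 0.133
gripper_force: 30.0
```

```bash
python3 m.py; python3 - <<'E'
from h import *
for n in("top","side"):
    c=capture(n);W=cloud(c)
    for l in("green_tin","tape_roll","holesaw"):
        for d in search_frame(l,c)[:1]:x,y=map(int,d["xy"]);print(n,l,d["xy"],d["p"],W[y,x])
    if n=="side": cv2.imwrite("pics/s3.png",cv2.resize(c["frame"][110:310,220:420,::-1],None,fx=3,fy=3,interpolation=cv2.INTER_CUBIC))
E
```

```text
joints6 93.8 yaw tool y -67.41 tcp [585.33  29.52 192.7 ] F [-0.2  0.2 -4.5] M [-0.05 -0.11  0.04]
tcp in base -1.18 1.01
top tote [-1.8 37.3] [ 25.3 169.6] 89.52
top base [-1.1  0.7] [146.9 267.4] 89.97
  orange 157 127.1 3.4
  orange 8 78.1 27.2
side tote [-0.2 -0.7] [ 98.6 172.7] 90.0
side base [ 1.6 -1.2] [266.8 146.9] 0.03
  orange 428 131.7 -0.2
  orange 304 82.5 -2.0
top green_tin [427.9, 239.1] 0.92 [ 0.4651182  -0.28498561  0.03529584]
top tape_roll [435.7, 182.7] 0.92 [ 0.61945239 -0.32114886  0.01179549]
top holesaw [223.0, 204.4] 0.61 [0.50836955 0.12505561 0.48651808]
side green_tin [341.3, 179.0] 0.86 [ 0.47133358 -0.25099676  0.03165862]
side holesaw [291.5, 321.5] 0.58 [0.57880808 0.27805373 0.03703978]
```

View pics/s3.png

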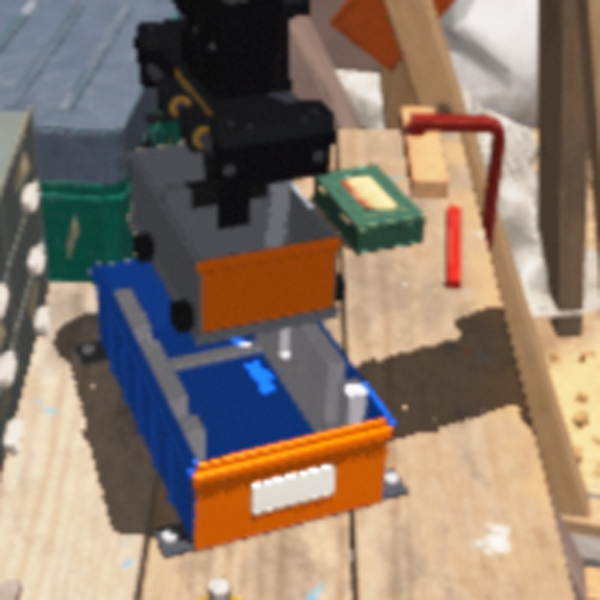

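Both orange ends are now on the same side: the tote's near (270,285), the base's at (290,490). The tin is where it was. Now I lower it toward the rails.

>>> {"name": "drive_tool", "arguments": {"rows": [[0,0.5,0.2,-15,0,0,0.005],[0,0,0,-15,0,0,0],[0,0,0,-12,0,0,0],[0,0,0,-5,0,0,0],[0,0,0,0,0,0,0]]}}

```text
time_s: 16.12
tcp_pos: [0.5857, 0.0301, 0.1455]
ee_rot: [[0.92, 0.391, -0.003], [0.391, -0.92, -0.003], [-0.004, 0.002, -1.0]]
wrist_force: [0.0, -0.6, -4.1]
gripper_width: 0.139
gripper_force: 30.0
```

>>> {"name": "drive_tool", "arguments": {"rows": [[0,0,0,-2,0,0,0],[0,0,0,0,0,0,0],[0,0,0,0,0,0,0]]}}

```text
time_s: 16.37
tcp_pos: [0.5871, 0.0305, 0.1457]
ee_rot: [[0.92, 0.392, 0.001], [0.392, -0.92, -0.002], [0.001, 0.002, -1.0]]
wrist_force: [0.8, -0.8, -4.3]
gripper_width: 0.133
gripper_force: 30.0
```

>>> {"name": "drive_tool", "arguments": {"rows": [[0,0,0,-2,0,0,0],[0,0,0,0,0,0,0],[0,0,0,0,0,0,0]]}}

```text
time_s: 16.62
tcp_pos: [0.5865, 0.0303, 0.143]
ee_rot: [[0.92, 0.392, -0.0], [0.392, -0.92, -0.002], [-0.001, 0.002, -1.0]]
wrist_force: [0.3, -1.3, -4.3]
gripper_width: 0.133
gripper_force: 30.0
```

>>> {"name": "drive_tool", "arguments": {"rows": [[0,0,0,-1.5,0,0,0],[0,0,0,0,0,0,0],[0,0,0,0,0,0,0]]}}

```text
time_s: 16.87
tcp_pos: [0.5864, 0.0303, 0.1412]
ee_rot: [[0.92, 0.392, -0.001], [0.392, -0.92, -0.002], [-0.001, 0.002, -1.0]]
wrist_force: [0.2, -0.1, -4.5]
gripper_width: 0.14
gripper_force: 30.0
```

>>> {"name": "drive_tool", "arguments": {"rows": [[0,0,0,-1,0,0,0],[0,0,0,0,0,0,0],[0,0,0,0,0,0,0]]}}

```text
time_s: 17.12
tcp_pos: [0.5865, 0.0303, 0.1403]
ee_rot: [[0.92, 0.392, -0.0], [0.392, -0.92, -0.002], [-0.001, 0.002, -1.0]]
wrist_force: [-0.0, -0.6, -3.5]
gripper_width: 0.134
gripper_force: 30.0
```

>>> {"name": "drive_tool", "arguments": {"rows": [[0,0,0,-1,0,0,0],[0,0,0,0,0,0,0],[0,0,0,0,0,0,0]]}}

```text
time_s: 17.37
tcp_pos: [0.5865, 0.0303, 0.1393]
ee_rot: [[0.92, 0.392, -0.0], [0.392, -0.92, -0.002], [-0.001, 0.002, -1.0]]
wrist_force: [-0.9, 0.1, -4.0]
gripper_width: 0.136
gripper_force: 30.0
```

>>> {"name": "drive_tool", "arguments": {"rows": [[0,0,0,-1,0,0,0],[0,0,0,0,0,0,0],[0,0,0,0,0,0,0]]}}

```text
time_s: 17.62
tcp_pos: [0.5865, 0.0303, 0.1383]
ee_rot: [[0.92, 0.392, -0.0], [0.392, -0.92, -0.002], [-0.001, 0.002, -1.0]]
wrist_force: [0.3, -0.2, -4.5]
gripper_width: 0.138
gripper_force: 30.0
```

>>> {"name": "drive_tool", "arguments": {"rows": [[0,0,0,-1,0,0,0],[0,0,0,0,0,0,0],[0,0,0,0,0,0,0]]}}

```text
time_s: 17.87
tcp_pos: [0.5865, 0.0303, 0.1373]
ee_rot: [[0.92, 0.392, -0.0], [0.392, -0.92, -0.002], [-0.001, 0.002, -1.0]]
wrist_force: [0.5, 0.4, -4.1]
gripper_width: 0.133
gripper_force: 30.0
```

>>> {"name": "drive_tool", "arguments": {"rows": [[0,0,0,-0.6,0,0,0],[0,0,0,0,0,0,0],[0,0,0,0,0,0,0]]}}

```text
time_s: 18.12
tcp_pos: [0.5866, 0.0303, 0.1369]
ee_rot: [[0.92, 0.392, 0.0], [0.392, -0.92, -0.002], [-0.001, 0.002, -1.0]]
wrist_force: [0.2, -0.1, -3.7]
gripper_width: 0.137
gripper_force: 30.0
```

>>> {"name": "drive_tool", "arguments": {"rows": [[0,0,0,-0.4,0,0,0],[0,0,0,0,0,0,0],[0,0,0,0,0,0,0]]}}

```text
time_s: 18.37
tcp_pos: [0.5867, 0.0303, 0.1367]
ee_rot: [[0.92, 0.392, 0.0], [0.392, -0.92, -0.002], [-0.001, 0.002, -1.0]]
wrist_force: [0.6, -0.0, -2.4]
gripper_width: 0.132
gripper_force: 30.0
```

>>> {"name": "drive_tool", "arguments": {"rows": [[0,0,0,-0.5,0,0,0],[0,0,0,0,0,0,0],[0,0,0,0,0,0,0]]}}

```text
time_s: 18.62
tcp_pos: [0.5868, 0.0303, 0.1366]
ee_rot: [[0.92, 0.392, 0.001], [0.392, -0.92, -0.002], [-0.0, 0.003, -1.0]]
wrist_force: [-1.1, 0.2, 2.0]
gripper_width: 0.131
gripper_force: 30.0
```

>>> {"name": "drive_tool", "arguments": {"rows": [[0,-0.4,0.9,0,0,0,0],[0,-0.4,0.9,0,0,0,0],[0,0,0,0,0,0,0]]}}

```text
time_s: 18.87
tcp_pos: [0.5864, 0.0319, 0.1365]
ee_rot: [[0.92, 0.392, 0.001], [0.392, -0.92, -0.003], [0.0, 0.003, -1.0]]
wrist_force: [-0.2, -2.3, 2.0]
gripper_width: 0.135
gripper_force: 30.0
```

>>> {"name": "drive_tool", "arguments": {"rows": [[0,-0.5,0.9,0,0,0,0],[0,-0.4,0.9,0,0,0,0],[0,0,0,0,0,0,0]]}}

```text
time_s: 19.12
tcp_pos: [0.5855, 0.0339, 0.1365]
ee_rot: [[0.92, 0.392, 0.002], [0.392, -0.92, -0.003], [0.0, 0.003, -1.0]]
wrist_force: [1.7, -2.8, 3.3]
gripper_width: 0.136
gripper_force: 30.0
```

>>> {"name": "drive_tool", "arguments": {"rows": [[0,-0.4,0.9,0,0,0,0],[0,0,0,0,0,0,0]]}}

```text
time_s: 19.28
tcp_pos: [0.5851, 0.0349, 0.1365]
ee_rot: [[0.92, 0.392, 0.002], [0.392, -0.92, -0.002], [0.0, 0.003, -1.0]]
wrist_force: [1.6, -3.9, 5.1]
gripper_width: 0.135
gripper_force: 30.0
```

>>> {"name": "drive_tool", "arguments": {"rows": [[0,-0.4,0.9,0,0,0,0],[0,0,0,0,0,0,0]]}}

```text
time_s: 19.45
tcp_pos: [0.5846, 0.0357, 0.1365]
ee_rot: [[0.92, 0.392, 0.001], [0.392, -0.92, -0.003], [0.0, 0.003, -1.0]]
wrist_force: [2.2, -3.8, 5.3]
gripper_width: 0.135
gripper_force: 30.0
```

>>> {"name": "drive_tool", "arguments": {"rows": [[0,-0.4,0.9,0,0,0,0],[0,0,0,0,0,0,0]]}}

```text
time_s: 19.62
tcp_pos: [0.5841, 0.0367, 0.1364]
ee_rot: [[0.92, 0.392, 0.001], [0.392, -0.92, -0.002], [0.0, 0.003, -1.0]]
wrist_force: [2.8, -2.8, 4.6]
gripper_width: 0.141
gripper_force: 30.0
```

>>> {"name": "drive_tool", "arguments": {"rows": [[0,-0.4,0.9,0,0,0,0],[0,0,0,0,0,0,0]]}}

```text
time_s: 19.78
tcp_pos: [0.5836, 0.0377, 0.1363]
ee_rot: [[0.92, 0.392, 0.001], [0.392, -0.92, -0.002], [0.0, 0.002, -1.0]]
wrist_force: [2.5, -2.8, 5.9]
gripper_width: 0.134
gripper_force: 30.0
```

>>> {"name": "drive_tool", "arguments": {"rows": [[0,-0.4,0.9,0.4,0,0,0],[0,0,0,0,0,0,0]]}}

```text
time_s: 19.95
tcp_pos: [0.581, 0.0391, 0.1344]
ee_rot: [[0.921, 0.39, -0.004], [0.39, -0.921, -0.001], [-0.004, -0.001, -1.0]]
wrist_force: [-0.7, 0.2, -4.0]
gripper_width: 0.132
gripper_force: 30.0
```

>>> {"name": "drive_tool", "arguments": {"rows": [[0,-0.3,0.7,0,0,0,0],[0,0,0,0,0,0,0]]}}

```text
time_s: 20.12
tcp_pos: [0.5808, 0.0395, 0.1342]
ee_rot: [[0.92, 0.391, -0.005], [0.391, -0.92, -0.002], [-0.005, 0.0, -1.0]]
wrist_force: [-1.1, 0.2, -5.2]
gripper_width: 0.132
gripper_force: 30.0
```

>>> {"name": "drive_tool", "arguments": {"rows": [[0,-0.3,0.7,0,0,0,0],[0,0,0,0,0,0,0]]}}

```text
time_s: 20.28
tcp_pos: [0.5816, 0.0401, 0.1353]
ee_rot: [[0.92, 0.392, -0.002], [0.392, -0.92, -0.002], [-0.003, 0.001, -1.0]]
wrist_force: [0.3, -0.7, -4.7]
gripper_width: 0.136
gripper_force: 30.0
```

>>> {"name": "drive_tool", "arguments": {"rows": [[0,0.3,-0.7,-0.5,0,0,0],[0,0,0,-1,0,0,0],[0,0,0,0,0,0,0]]}}

```text
time_s: 20.53
tcp_pos: [0.5823, 0.0391, 0.1344]
ee_rot: [[0.92, 0.391, -0.001], [0.391, -0.92, -0.002], [-0.002, 0.002, -1.0]]
wrist_force: [-0.3, -0.3, -3.8]
gripper_width: 0.131
gripper_force: 30.0
```

>>> {"name": "drive_tool", "arguments": {"rows": [[0,0,0,-2,0,0,0],[0,0,0,0,0,0,0],[0,0,0,0,0,0,0]]}}

```text
time_s: 20.78
tcp_pos: [0.5824, 0.0391, 0.1326]
ee_rot: [[0.92, 0.391, -0.001], [0.391, -0.92, -0.002], [-0.002, 0.002, -1.0]]
wrist_force: [-0.8, 0.4, -3.3]
gripper_width: 0.137
gripper_force: 30.0
```

>>> {"name": "drive_tool", "arguments": {"rows": [[0,0,0,-2,0,0,0],[0,0,0,0,0,0,0],[0,0,0,0,0,0,0]]}}

```text
time_s: 21.03
tcp_pos: [0.5824, 0.0391, 0.1306]
ee_rot: [[0.92, 0.392, -0.001], [0.392, -0.92, -0.002], [-0.001, 0.002, -1.0]]
wrist_force: [-0.2, 0.0, -4.0]
gripper_width: 0.136
gripper_force: 30.0
```

>>> {"name": "drive_tool", "arguments": {"rows": [[0,0,0,-2,0,0,0],[0,0,0,-2,0,0,0],[0,0,0,-2,0,0,0],[0,0,0,0,0,0,0]]}}

```text
time_s: 21.37
tcp_pos: [0.5822, 0.039, 0.1241]
ee_rot: [[0.92, 0.391, -0.001], [0.391, -0.92, -0.003], [-0.002, 0.002, -1.0]]
wrist_force: [0.4, 0.1, -5.0]
gripper_width: 0.135
gripper_force: 30.0
```

>>> {"name": "drive_tool", "arguments": {"rows": [[0,0,0,-2,0,0,0],[0,0,0,-2,0,0,0],[0,0,0,-2,0,0,0],[0,0,0,0,0,0,0]]}}

```text
time_s: 21.7
tcp_pos: [0.5822, 0.039, 0.1181]
ee_rot: [[0.92, 0.391, -0.001], [0.391, -0.92, -0.003], [-0.002, 0.002, -1.0]]
wrist_force: [-0.6, -0.3, -4.1]
gripper_width: 0.137
gripper_force: 30.0
```

>>> {"name": "drive_tool", "arguments": {"rows": [[0,0,0,-2,0,0,0],[0,0,0,-2,0,0,0],[0,0,0,-2,0,0,0],[0,0,0,0,0,0,0]]}}

```text
time_s: 22.03
tcp_pos: [0.5822, 0.039, 0.1122]
ee_rot: [[0.92, 0.391, -0.001], [0.391, -0.92, -0.003], [-0.002, 0.002, -1.0]]
wrist_force: [-0.2, -0.2, -5.2]
gripper_width: 0.137
gripper_force: 30.0
```

>>> {"name": "drive_tool", "arguments": {"rows": [[0,0,0,-2,0,0,0],[0,0,0,-2,0,0,0],[0,0,0,0,0,0,0],[0,0,0,0,0,0,0]]}}

```text
time_s: 22.37
tcp_pos: [0.5824, 0.0391, 0.1085]
ee_rot: [[0.92, 0.392, -0.001], [0.392, -0.92, -0.003], [-0.002, 0.002, -1.0]]
wrist_force: [-0.5, 0.2, -4.2]
gripper_width: 0.137
gripper_force: 30.0
```

>>> {"name": "drive_tool", "arguments": {"rows": [[0,0,0,-2,0,0,0],[0,0,0,-2,0,0,0],[0,0,0,0,0,0,0],[0,0,0,0,0,0,0]]}}

```text
time_s: 22.7
tcp_pos: [0.5824, 0.0391, 0.1045]
ee_rot: [[0.92, 0.392, -0.001], [0.392, -0.92, -0.003], [-0.002, 0.002, -1.0]]
wrist_force: [-0.5, -0.0, -4.3]
gripper_width: 0.136
gripper_force: 30.0
```

>>> {"name": "drive_tool", "arguments": {"rows": [[0,0,0,-1,0,0,0],[0,0,0,0,0,0,0],[0,0,0,0,0,0,0]]}}

```text
time_s: 22.95
tcp_pos: [0.5825, 0.0391, 0.1037]
ee_rot: [[0.92, 0.392, -0.0], [0.392, -0.92, -0.002], [-0.001, 0.002, -1.0]]
wrist_force: [0.7, 0.5, -4.5]
gripper_width: 0.139
gripper_force: 30.0
```

>>> {"name": "drive_tool", "arguments": {"rows": [[0,0,0,-1,0,0,0],[0,0,0,0,0,0,0],[0,0,0,0,0,0,0]]}}

```text
time_s: 23.2
tcp_pos: [0.5825, 0.0391, 0.1027]
ee_rot: [[0.92, 0.392, -0.0], [0.392, -0.92, -0.002], [-0.001, 0.002, -1.0]]
wrist_force: [-0.1, 0.1, -3.8]
gripper_width: 0.139
gripper_force: 30.0
```

>>> {"name": "drive_tool", "arguments": {"rows": [[0,0,0,-1,0,0,0],[0,0,0,0,0,0,0],[0,0,0,0,0,0,0]]}}

```text
time_s: 23.45
tcp_pos: [0.5823, 0.039, 0.1017]
ee_rot: [[0.92, 0.392, -0.001], [0.392, -0.92, -0.003], [-0.002, 0.002, -1.0]]
wrist_force: [-0.9, 0.5, -4.0]
gripper_width: 0.139
gripper_force: 30.0
```

>>> {"name": "drive_tool", "arguments": {"rows": [[0,0,0,-1,0,0,0],[0,0,0,0,0,0,0],[0,0,0,0,0,0,0]]}}

```text
time_s: 23.7
tcp_pos: [0.5824, 0.039, 0.101]
ee_rot: [[0.92, 0.392, -0.0], [0.392, -0.92, -0.003], [-0.001, 0.002, -1.0]]
wrist_force: [-0.9, -0.7, -2.2]
gripper_width: 0.136
gripper_force: 30.0
```

>>> {"name": "drive_tool", "arguments": {"rows": [[0,0,0,-1,0,0,0],[0,0,0,0,0,0,0],[0,0,0,0,0,0,0]]}}

```text
time_s: 23.95
tcp_pos: [0.5826, 0.039, 0.1002]
ee_rot: [[0.92, 0.392, 0.0], [0.392, -0.92, -0.003], [-0.001, 0.002, -1.0]]
wrist_force: [-2.1, -1.5, 0.8]
gripper_width: 0.138
gripper_force: 30.0
```

>>> {"name": "drive_tool", "arguments": {"rows": [[0,0,0,-1,0,0,0],[0,0,0,0,0,0,0],[0,0,0,0,0,0,0]]}}

```text
time_s: 24.2
tcp_pos: [0.583, 0.0392, 0.0987]
ee_rot: [[0.92, 0.392, 0.001], [0.392, -0.92, -0.002], [-0.0, 0.002, -1.0]]
wrist_force: [0.5, -1.1, 0.8]
gripper_width: 0.133
gripper_force: 30.0
```

>>> {"name": "drive_tool", "arguments": {"rows": [[0,0,0,-1,0,0,0],[0,0,0,0,0,0,0],[0,0,0,0,0,0,0]]}}

```text
time_s: 24.45
tcp_pos: [0.5828, 0.0392, 0.0975]
ee_rot: [[0.92, 0.392, 0.0], [0.392, -0.92, -0.002], [-0.001, 0.002, -1.0]]
wrist_force: [0.5, -1.2, -1.9]
gripper_width: 0.135
gripper_force: 30.0
```

>>> {"name": "drive_tool", "arguments": {"rows": [[0,0,0,-1,0,0,0],[0,0,0,-1,0,0,0],[0,0,0,0,0,0,0]]}}

```text
time_s: 24.7
tcp_pos: [0.5825, 0.0392, 0.0954]
ee_rot: [[0.92, 0.392, -0.0], [0.392, -0.92, -0.002], [-0.001, 0.002, -1.0]]
wrist_force: [0.3, -0.8, -1.6]
gripper_width: 0.138
gripper_force: 30.0
```

>>> {"name": "drive_tool", "arguments": {"rows": [[0,0,0,-1,0,0,0],[0,0,0,-1,0,0,0],[0,0,0,0,0,0,0]]}}

```text
time_s: 24.95
tcp_pos: [0.5823, 0.0392, 0.0934]
ee_rot: [[0.92, 0.392, -0.001], [0.392, -0.92, -0.002], [-0.002, 0.002, -1.0]]
wrist_force: [-0.5, -1.5, -1.2]
gripper_width: 0.135
gripper_force: 30.0
```

>>> {"name": "drive_tool", "arguments": {"rows": [[0,0,0,-1,0,0,0],[0,0,0,-1,0,0,0],[0,0,0,0,0,0,0]]}}

```text
time_s: 25.2
tcp_pos: [0.5824, 0.0391, 0.0914]
ee_rot: [[0.92, 0.392, -0.001], [0.392, -0.92, -0.002], [-0.002, 0.002, -1.0]]
wrist_force: [-0.1, -0.4, -2.0]
gripper_width: 0.136
gripper_force: 30.0
```

>>> {"name": "drive_tool", "arguments": {"rows": [[0,0,0,-1,0,0,0],[0,0,0,-1,0,0,0],[0,0,0,0,0,0,0]]}}

```text
time_s: 25.45
tcp_pos: [0.5821, 0.039, 0.0891]
ee_rot: [[0.92, 0.391, -0.001], [0.391, -0.92, -0.002], [-0.002, 0.002, -1.0]]
wrist_force: [-0.8, -0.5, -3.7]
gripper_width: 0.134
gripper_force: 30.0
```

>>> {"name": "drive_tool", "arguments": {"rows": [[0,0,0,-1,0,0,0],[0,0,0,-1,0,0,0],[0,0,0,0,0,0,0]]}}

```text
time_s: 25.7
tcp_pos: [0.5819, 0.039, 0.0868]
ee_rot: [[0.92, 0.391, -0.002], [0.391, -0.92, -0.003], [-0.003, 0.002, -1.0]]
wrist_force: [-0.4, -0.7, -6.2]
gripper_width: 0.134
gripper_force: 30.0
```

>>> {"name": "drive_tool", "arguments": {"rows": [[0,0,0,-1,0,0,0],[0,0,0,0,0,0,0],[0,0,0,0,0,0,0]]}}

```text
time_s: 25.95
tcp_pos: [0.582, 0.0391, 0.086]
ee_rot: [[0.92, 0.391, -0.002], [0.391, -0.92, -0.002], [-0.002, 0.002, -1.0]]
wrist_force: [1.1, 0.7, -7.1]
gripper_width: 0.137
gripper_force: 30.0
```

>>> {"name": "drive_tool", "arguments": {"rows": [[0,0,0,-1,0,0,0],[0,0,0,0,0,0,0],[0,0,0,0,0,0,0]]}}

```text
time_s: 26.2
tcp_pos: [0.5823, 0.0391, 0.0856]
ee_rot: [[0.92, 0.392, -0.001], [0.392, -0.92, -0.003], [-0.002, 0.002, -1.0]]
wrist_force: [-0.4, 0.1, -6.0]
gripper_width: 0.138
gripper_force: 30.0
```

>>> {"name": "drive_tool", "arguments": {"rows": [[0,0,0,-0.8,0,0,0],[0,0,0,0,0,0,0],[0,0,0,0,0,0,0]]}}

```text
time_s: 26.45
tcp_pos: [0.5825, 0.0391, 0.085]
ee_rot: [[0.92, 0.392, -0.0], [0.392, -0.92, -0.002], [-0.001, 0.002, -1.0]]
wrist_force: [-0.2, 0.5, -4.6]
gripper_width: 0.138
gripper_force: 30.0
```

>>> {"name": "drive_tool", "arguments": {"rows": [[0,0,0,-0.6,0,0,0],[0,0,0,0,0,0,0],[0,0,0,0,0,0,0]]}}

```text
time_s: 26.7
tcp_pos: [0.5827, 0.0391, 0.0847]
ee_rot: [[0.92, 0.392, 0.0], [0.392, -0.92, -0.002], [-0.001, 0.002, -1.0]]
wrist_force: [-1.2, 0.1, -3.7]
gripper_width: 0.132
gripper_force: 30.0
```

>>> {"name": "drive_tool", "arguments": {"rows": [[0,0,0,-0.5,0,0,0],[0,0,0,0,0,0,0],[0,0,0,0,0,0,0]]}}

```text
time_s: 26.95
tcp_pos: [0.5828, 0.0391, 0.0845]
ee_rot: [[0.92, 0.392, 0.0], [0.392, -0.92, -0.002], [-0.001, 0.002, -1.0]]
wrist_force: [-2.3, 0.2, 1.4]
gripper_width: 0.131
gripper_force: 30.0
```

```bash
python3 -c "
from h import *
for i in range(4):
    capture('side'); s=sense(); print(s['time_s'],s['wrist_force'].round(1),s['tcp_pos'].round(4),s['moment'].round(2))"
```

```text
27.0 [-2.6 -0.2  2.1] [0.5828 0.0391 0.0845] [-0.02  0.76  0.06]
27.05 [-2.2  0.3  3.2] [0.5828 0.0392 0.0846] [-0.02  0.77  0.02]
27.1 [-2.3 -0.9  3.5] [0.5828 0.0391 0.0845] [0.01 0.77 0.07]
27.15 [-3.1 -0.5  4.7] [0.5828 0.0391 0.0845] [-0.07  0.92  0.01]
```

It hit the hard stop at TCP z 84.5 mm, exactly 52 mm below the rail-top height, so it is home. Now I let go and retreat.

>>> {"name": "drive_tool", "arguments": {"rows": [[0,0,0,0.7,0,0,0],[60,0,0,0,0,0,0],[60,0,0,0,0,0,0],[60,0,0,0,0,0,0],[60,0,0,0,0,0,0]]}}

```text
time_s: 27.57
tcp_pos: [0.583, 0.0393, 0.0846]
ee_rot: [[0.92, 0.392, 0.001], [0.392, -0.92, -0.002], [-0.0, 0.002, -1.0]]
wrist_force: [0.5, -0.2, 0.0]
gripper_width: 0.352
gripper_force: 0.0
```

>>> {"name": "drive_tool", "arguments": {"rows": [[60,0,0,0,0,0,0],[60,0,0,0,0,0,0],[60,0,0,5,0,0,0],[60,0,0,15,0,0,0],[60,0,0,25,0,0,0]]}}

```text
time_s: 27.98
tcp_pos: [0.5808, 0.0387, 0.1278]
ee_rot: [[0.92, 0.391, -0.006], [0.391, -0.92, -0.004], [-0.007, 0.001, -1.0]]
wrist_force: [-0.6, 0.7, -0.2]
gripper_width: 0.594
gripper_force: 0.0
```

>>> {"name": "drive_tool", "arguments": {"rows": [[60,0,0,30,0,0,0],[60,0,0,30,0,0,0],[60,-20,0,30,0,0,0],[60,-30,0,20,0,0,0],[60,-30,0,0,0,0,0]]}}

```text
time_s: 28.4
tcp_pos: [0.5046, 0.0396, 0.2446]
ee_rot: [[0.92, 0.392, 0.01], [0.392, -0.92, -0.0], [0.009, 0.004, -1.0]]
wrist_force: [-1.2, 0.6, 0.2]
gripper_width: 0.601
gripper_force: 0.0
```

>>> {"name": "drive_tool", "arguments": {"rows": [[60,-30,0,0,0,0,0],[60,-20,0,0,0,0,0],[60,0,0,0,0,0,0],[60,0,0,0,0,0,0]]}}

```text
time_s: 28.73
tcp_pos: [0.4521, 0.0391, 0.2406]
ee_rot: [[0.92, 0.392, 0.002], [0.392, -0.92, -0.002], [0.001, 0.002, -1.0]]
wrist_force: [-0.2, 0.1, 0.3]
gripper_width: 0.595
gripper_force: 0.0
```

```bash
python3 - <<'E'
from h import *
np.set_printoptions(precision=4,suppress=True)
print(sense()["tcp_pos"],sense()["wrist_force"])
th=np.radians(112.9);ex=np.array([np.cos(th),np.sin(th)]);ey=np.array([-ex[1],ex[0]]);B=np.array([585.8,31.])
for n in("top","side"):
    c=capture(n);W=cloud(c);P=W[c["z_map"]>0];Q=P[:,:2]*1000-B;a,b=Q@ex,Q@ey;Z=P[:,2]
    g=(abs(a-9)<7)&(abs(b)<35)&(Z>.06)&(Z<.2);print(n,"grip z",np.percentile(Z[g],[50,90]),"x",np.median(a[g&(Z>.09)]))
    for s in(-1,1):
        m=(abs(a-9)<60)&(abs(b-s*47)<2.5)&(Z>.06)&(Z<.1);print("rim",s,np.percentile(Z[m],[50,90]))
    for l in("green_tin","tape_roll","holesaw"):
        for d in search_frame(l,c)[:1]:x,y=map(int,d["xy"]);print(n,l,d["xy"],round(d["p"],2),W[y,x])
    if n=="side": cv2.imwrite("pics/s4.png",cv2.resize(c["frame"][110:310,220:420,::-1],None,fx=3,fy=3,interpolation=cv2.INTER_CUBIC))
E
```

```text
[0.4521 0.0391 0.2406] [-0.2272  0.0776  0.2647]
top grip z [0.0953 0.0977] x 7.926427435903434
rim -1 [0.0819 0.0875]
rim 1 [0.0849 0.0875]
top green_tin [426.7, 238.5] 0.77 [ 0.4679 -0.2837  0.0308]
top tape_roll [431.7, 178.4] 0.73 [ 0.6318 -0.3126  0.0058]
top holesaw [220.2, 198.5] 0.82 [0.5816 0.2608 0.0371]
side grip z [0.0823 0.0961] x 12.54526462508149
rim -1 [0.0838 0.0875]
rim 1 [0.084  0.0869]
side green_tin [340.8, 177.1] 0.91 [ 0.4741 -0.2577  0.0345]
side tape_roll [290.7, 178.1] 0.69 [ 0.6197 -0.2598  0.0252]
side holesaw [291.1, 323.4] 0.76 [0.5786 0.2815 0.0359]
```

View pics/s4.png

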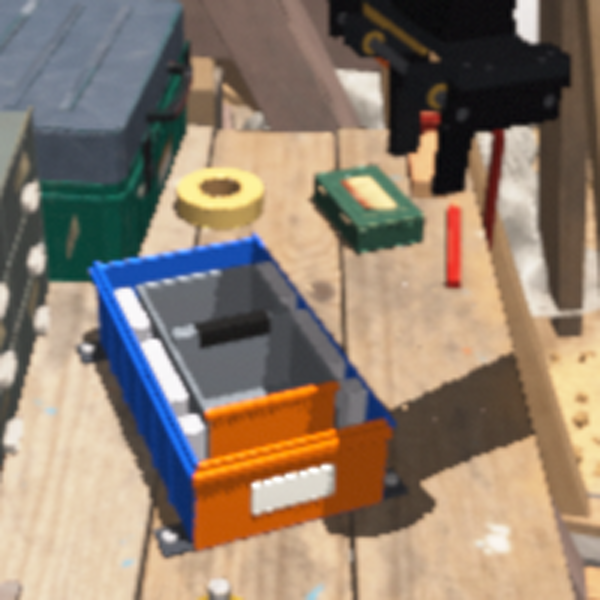

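The picture shows the tote nested, both orange ends together at (270,420) and (290,490), and the gripper clear. I'll check that the bystanders haven't moved against the first picture, then hand in.

```bash
python3 - <<'E'
from h import *
o=cv2.imread("pics/top0.png");c=capture("top");n=c["frame"][:,:,::-1].copy()
for l,(x0,x1,y0,y1) in dict(tape=(405,455,160,205),tin=(395,460,212,262),saw=(208,234,188,214)).items():
    a,b=[cv2.cvtColor(i[y0:y1,x0:x1],cv2.COLOR_BGR2GRAY).astype(np.float32) for i in(o,n)]
    print(l,cv2.phaseCorrelate(a,b),np.abs(a-b).mean())
E
```

```text
tape ((0.0035710812607732123, 0.41909629866098896), 0.945708151075575) 2.1844444
tin ((0.09975118768025482, 0.002720260831679866), 0.936040337615543) 3.2763076
saw ((0.5906327369519992, 0.4582997959054911), 1.015812158748119) 2.0976331
```

```bash
python3 -c "from h import *; print(finish_job())"
```

```text
the job is handed in; nothing more can be done
None
```

The grey tote is nested fully home with both orange ends on the same side, released, and the job is handed in at about 29 s. During the half turn the last joint hit its limit and swung the tote, tilted, low over the green tin, but force readings showed only its weight and the before-and-after pictures show the tin, tape and hole saw unmoved to within about 1–2 mm.

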